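Lengthen the shaft cradle by one hole and lay the shaft in it

TASK

Lengthen the shaft cradle by one hole: squeeze its spring button in, draw the outer tube out without straining the button, and let the button snap fully out through the other hole. Then take the steel shaft from its wooden rest, lay it gently in the cradle's two V seats, between their end plates, and let go. Leave the bottle, the tin and the small carton where they stand.

Things in the scene. Friction and masses are not known exactly. Their poses are not given: they have to be found in the camera images.
- cradle: Shaft cradle fixed to the bench: green base plate 220 x 70 x 10 mm, a fixed post at its -x end, and a level square tube along its +x axis, tube axis 65 mm above the bench. Origin on the bench under the tube axis, 125 mm from the fixed end plate; z up. Nothing on it stands above 125 mm. Each end has an open-topped 90 degree V seat 34 mm long with an upright end plate behind it.
- sleeve (a joint): How far the aluminium outer tube is drawn out, m: about 0 at the start, grows along the cradle's +x, at most 0.070. Slides stiffly, about 5 N. Its -y face has two 14 mm holes at mid height: the button stands in one; the other, on the fixed post's side, is in a 50 mm steel index plate that was set by hand, anywhere from 38 to 62 mm away, so the catch must be felt.
- tube_mid (a point): Middle of the outer tube, on its axis; travels with it. Tube 30 x 30 mm outside, 138 mm long, wall 2 mm, top face 80 mm above the bench; the green moving V head, 44 mm wide and reaching 125 mm above the bench, is fixed to its +x end. A finger has 40 mm free below the tube down to the base plate. 30 N of grip is ample, 60 N does no harm.
- snap_button (a joint): How far the spring button is pressed in, m: 0 fully out, 0.005 flush with the tube, 0.007 hidden under its wall. Spring 2 to 4 N. Pressed flush, its round top lets the wall ride over it as the tube is drawn (9 to 16 N to break out); hardly pressed, it blocks the tube. It springs out by itself in the other hole and locks the tube with 3 mm of play. Over 12 N of the tube on the button damages it.
- button_tip (a point): Outermost point of the steel button's round top, 12 mm in diameter, on the tube's -y face at mid height, 5 mm proud of it. The button stays in place along the cradle as the outer tube slides. The tube axis is 20 mm from this point along the cradle's +y (button out). The opposite face is plain: a squeeze across both faces (35 mm, 30 with the button flush) presses the button and can also drag the tube.
- foot_seat (a point): Point on the shaft's axis line in the fixed V seat, at the inner face of the fixed end plate, 115 mm above the bench.
- head_seat (a point): Point on the shaft's axis line in the moving V seat, at the inner face of the moving end plate, 115 mm above the bench; travels with the outer tube. The two seat points are 220 mm apart at the start, 256 to 284 mm when lengthened by one hole. A seated shaft has its axis on the line between them and lies about midway between the end plates.
- shaft: Plain steel shaft, 18 mm in diameter, 250 mm long, about 0.5 kg, loose. Origin at its middle, on its axis; x along its axis. It starts level in a low wooden rest, axis 45 mm above the bench, with room to pinch it across its middle from above.
- shaft_rest: Low pale wooden rest fixed to the bench, plate 200 x 60 x 12 mm with two V blocks 80 mm either side of its middle, tops about 45 mm above the bench. Origin on the bench under its middle, x along the shaft.
- oil_bottle: Bystander: white plastic bottle, 60 mm in diameter, 170 mm tall, origin under its middle.
- tin: Bystander: open steel tin, 76 mm in diameter, 90 mm tall, origin under its middle.
- cutter_box: Bystander: small closed carton 90 x 55 x 30 mm, origin under its middle.
Things that resemble listed ones, but are neither listed nor needed, are in the scene too. Leave any blue look-alike of the cradle alone.

How it is judged:
On the way:
1. the outer tube is drawn out and the button has snapped fully out through the other hole (value of joint sleeve between 0.034 and 0.066 m and value of joint snap_button below 0.0015 m), for 0.2 s.
At the end, for the whole second after the job is handed in: The outer tube stands 34 to 66 mm drawn out with the button sprung out through the other hole (pressed in less than 1.5 mm), and the shaft lies at rest in both V seats between the end plates: axis within 4 mm of the seat line in height and sideways, within 0.05 rad of the cradle's axis (all of step 1 and z of shaft in the frame of cradle between 0.111 and 0.119 m and y of shaft in the frame of cradle between -0.004 and 0.004 m and x of shaft in the frame of cradle between -0.006 and 0.041 m and angle between the x axis of shaft and the x axis of cradle, either way round below 0.05 rad and linear speed of shaft below 0.02 m/s); the robot touches nothing.
It fails at once if the button is strained by the outer tube (more than 12 N) (contact force between snap_button and sleeve above 12 N).
It fails at once if the shaft is dropped or rammed into the cradle (more than 60 N) (contact force between shaft and cradle above 60 N).
It fails at once if a bystander is shifted by more than 30 mm or knocked over (distance of any of oil_bottle, tin, cutter_box from where it was at the start of the episode above 0.03 m or angle between any of oil_bottle, tin, cutter_box's own z axis and vertical above 0.5 rad).
It also fails if it takes over 58 s, if anything falls off the work surface, if the arm or the gripper's body presses on something with over 40 N, if the wrist force passes 120 N, or if a joint passes its speed limit or range.

ROBOT

A 6-joint arm with a two-finger parallel gripper is mounted at the origin on the work surface. World frame = base frame: x ahead of the robot, y to its left, z up, the work surface at z = 0. Lengths are in m, angles in rad, forces in N, time in s.
With the tool pointing down it reaches from about 0.25 to 0.725 m from the base axis. Payload 4 kg.
Tool frame: the origin (TCP) lies midway between the tips of the shut fingers; the grasp point (between the pads) lies 19 mm behind it; x points along the fingers, y is the direction in which the jaws open and shut, and the axes are right-handed (so a half turn about x gives the same grasp; the last joint's range is limited). The gripper opens to 85 mm and grips with 20 to 120 N. Pads are 22 mm wide; open, the fingers measure 114 mm over their backs; the gripper's body (76 mm by 85 mm) begins 54 mm behind the grasp point. The pads swing forward as they close: fully open they stand 13 mm farther back than shut.
Start: joints at [-1.171, 0.241, 0.005, 1.335, 0, 1.571], TCP at [0.195, -0.461, 0.231] pointing down, gripper open.
Joint ranges: [-2.72, 2.72], [-1.05, 1.87], [-1.09, 1.28], [-1.99, 2.15], [-1.42, 1.44], [-3.14, 3.14]. Speed limits (rad/s): [2.79, 2.79, 3.14, 3.14, 3.14, 3.14].

INTERFACE

Orientations are given as a unit quaternion [x, y, z, w].
In Python, from workcell import * gives the robot as it stands.
- The arm moves only by the tool play_rows, never from a script. Its argument "plan" is a list of rows, each a list of 7 numbers: the shift along the tool's x, y, z in mm, then the turn, a rotation vector about the tool's x, y, z in rad, then the closure, from -1 (fully open) to 1 (shut). In form: [[x, y, z, rx, ry, rz, grip], ...]. A call has 1 to 20 rows; each row shifts and turns the commanded pose from where the row before left it, along the tool's axes as they then stand; what a row does not reach is not made up. A row lasts 1/12 s, in which the tool goes at most 41.7 mm and 7.16 degrees, less where a joint would pass 70% of its speed; a pose out of reach is approached as far as the arm can. A call with a gripper value outside its range is refused whole. The fingers move at their own pace and stop on an object; the grip force is fixed at half the most. Time passes only in rows, so rows that do not move let the fingers close. It gives the time, the measured TCP pose, the force and the opening at its end, in the units of the state.
- get_obs(): the state, without advancing time (a new reading comes with each control period).
- camera(name): name is "side" or "top" or "wrist"; returns a dict with "frame" (384x512x3 uint8, red, green, blue), "depth" (384x512 float32, m along the optical axis (not along the pixel's ray), 0 where there is no reading), "fx", "fy", "cx", "cy" (pixels), "camera_from_world" (4x4, takes a point from world to camera coordinates). Camera axes: x right, y up, looking along -z (the intrinsics and any distortion apply to the point x, -y, -z); pixel columns grow to the right and rows downward; lengths in m; the calibration is good to about 2 mm. A picture is of the moment at which its call begins.
- job_done(): hands the job in, once; it reports no verdict.
Trained networks look in a picture, given as the dict that the camera call returned (one of the last four; its "shot" number tells which), for a name from the list of things; names that differ only in an ending like _2 or _b are one class to them, and where a whole thing is asked for, a point or a joint stands for the part that bears it (a point fixed in the world has none). Each returns a list of dicts, best first, with "confidence" (0 to 1); they miss things now and then, are a little off and sometimes report something else, mostly with a low value. They report only what shows in the picture. A call takes as long as a camera call. They do not tell look-alikes from the thing itself.
- search_frame(thing, picture): "centre" ([x, y, z] in m, in world coordinates, good to about 4 mm: the middle of the surface that is visible of it).
- pinpoint(thing, picture): "centre" ([x, y, z] in m, in world coordinates, good to about 4 mm: a listed point, or the origin of a listed thing).
The state is a dict: "clock": time; "joint_pos": joint angles; "joint_vel": joint speeds; "tau": joint torques, N m; "eef_pos": TCP position; "tool_rot": TCP orientation; "ft_force": force on the tool from outside, world axes, zero at the start; "ft_torque": the same for the moment, N m; "grip_width": finger opening in m.
Only numpy, scipy, OpenCV 4.12 (cv2) and the standard library are available. Lean on these libraries where they do the work, as an engineer would, in place of code of your own. Each camera call takes 0.05 s, during which the arm holds its last target. There are 200 camera calls.

## Working session

There is one attempt and no reset: what is moved stays moved. The work goes in short steps, Python scripts to look and compute and a tool call to move; the robot and the scene stay as the last step left them, time stands still between calls to the robot, and variables do not carry over. Pictures are saved under pics/ and viewed, about 8 in all and at most 12, crops included, and the job is handed in when it is done.

Besides the shell and the picture viewer there is one more tool, called after ">>>" in YAML: its name, and indented under it one key for each argument. play_rows: Moves the arm, as the interface text tells. Its arguments: {"type":"object","properties":{"plan":{"type":"array","items":{"type":"array","items":{"type":"number"}}}},"required":["plan"]}

```bash
mkdir -p pics; ls; cat > h.py <<'E'
from workcell import *
import numpy as np, cv2
from scipy.spatial.transform import Rotation as R
def save(p,name): cv2.imwrite('pics/'+name+'.png',cv2.cvtColor(p['frame'],cv2.COLOR_RGB2BGR))
def proj(p,w):
    c=p['camera_from_world']@np.r_[w,1]; return round(p['fx']*c[0]/-c[2]+p['cx']),round(-p['fy']*c[1]/-c[2]+p['cy'])
def unproj(p,u,v,d=None):
    d=p['depth'][v,u] if d is None else d
    c=np.array([(u-p['cx'])/p['fx']*d,-(v-p['cy'])/p['fy']*d,-d,1]); return (np.linalg.inv(p['camera_from_world'])@c)[:3]
E
python3 - <<'E'
from h import *
o=get_obs(); print(o)
P={n:camera(n) for n in('top','side')}
for n in P: save(P[n],n+'0')
for n in P:
  p=P[n]
  for t in ['cradle','tube_mid','button_tip','foot_seat','head_seat','shaft','shaft_rest','oil_bottle','tin','cutter_box']:
    print(n,t,[(np.round(r['centre'],3).tolist(),round(r['confidence'],2),proj(p,r['centre'])) for r in pinpoint(t,p)[:3]])
cv2.imwrite('pics/both0.png',np.vstack([cv2.imread('pics/top0.png'),cv2.imread('pics/side0.png')])[:, :])
E
python3 -c "
import cv2,numpy as np
a=cv2.imread('pics/top0.png');b=cv2.imread('pics/side0.png')
cv2.imwrite('pics/m0.png',cv2.resize(np.hstack([a,b]),(800,300)))"
```

```text
pics
{'clock': 0.0, 'joint_pos': array([-1.17097780e+00,  2.41412088e-01,  3.72752835e-03,  1.33520276e+00,
       -2.92637944e-06,  1.57081407e+00]), 'joint_vel': array([-2.63607242e-03, -6.20085012e-04,  9.05290352e-04,  7.58023576e-05,
       -1.12723632e-03, -4.10662524e-04]), 'tau': array([-1.15441224e-03, -3.72319150e+01,  2.52406329e+01,  1.68197573e-02,
        1.30066919e-04,  9.95373000e-06]), 'eef_pos': array([ 0.19437879, -0.45998407,  0.23041467]), 'tool_rot': array([-0.69287751, -0.14113568,  0.69317316, -0.13968698]), 'ft_force': array([-0.3486087 ,  0.88160395,  0.4761457 ]), 'ft_torque': array([ 0.01677306, -0.03887343,  0.05303426]), 'grip_width': 0.08541166350578352}
top cradle [([0.532, 0.176, 0.001], 0.8, (210, 200)), ([0.674, 0.422, 0.002], 0.62, (133, 158))]
top tube_mid [([0.666, 0.423, 0.065], 0.85, (127, 157)), ([0.526, 0.182, 0.068], 0.6, (205, 200)), ([0.622, 0.144, 0.121], 0.49, (215, 166))]
top button_tip []
top foot_seat [([0.554, 0.464, 0.117], 0.67, (108, 192)), ([0.414, 0.219, 0.117], 0.6, (190, 237))]
top head_seat [([0.763, 0.389, 0.114], 0.83, (13
[... 475 characters left out ...]
))]
side tube_mid [([0.661, 0.424, 0.065], 0.59, (95, 268)), ([0.524, 0.181, 0.068], 0.58, (219, 246))]
side button_tip []
side foot_seat [([0.55, 0.465, 0.115], 0.93, (101, 286)), ([0.415, 0.22, 0.118], 0.69, (239, 259))]
side head_seat [([0.759, 0.386, 0.122], 0.79, (84, 221)), ([0.622, 0.148, 0.116], 0.74, (201, 207))]
side shaft [([0.537, -0.182, 0.048], 0.82, (310, 193)), ([0.523, 0.179, 0.067], 0.72, (220, 246)), ([0.532, 0.177, -0.002], 0.21, (218, 266))]
side shaft_rest [([0.534, -0.182, 0.002], 0.98, (309, 207))]
side oil_bottle [([0.454, 0.396, 0.001], 0.9, (165, 334))]
side tin [([0.474, -0.397, -0.003], 0.86, (367, 189))]
side cutter_box [([0.739, 0.002, -0.0], 0.95, (215, 204))]
```

View pics/m0.png

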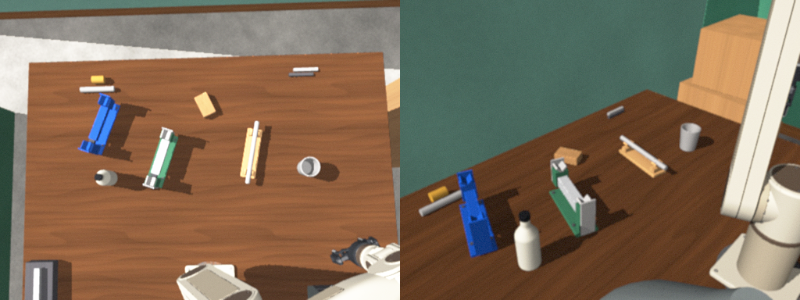

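```bash
cat >> h.py <<'E'
CX=np.array([.945,-.327,0]);CX/=np.linalg.norm(CX);CY=np.array([-CX[1],CX[0],0]);Z=np.array([0,0,1.])
FOOT=np.array([.4145,.2195,.115])
def rot(x,y):
    x=x/np.linalg.norm(x); y=y-x*(x@y); y/=np.linalg.norm(y); return np.c_[x,y,np.cross(x,y)]
def go(pos,Rt,q=None):
    o=get_obs(); R0=R.from_quat(o['tool_rot']).as_matrix(); 
    best=min((R.from_matrix(R0.T@Rt@S) for S in (np.eye(3),np.diag([1,-1,-1]))),key=lambda r:r.magnitude())
    rv=best.as_rotvec(); n=int(np.ceil(best.magnitude()/.12)); d=np.asarray(pos)-o['eef_pos']
    R1=R0@best.as_matrix()
    print('t',o['clock'],'pos',o['eef_pos'].round(4),'grip',round(o['grip_width'],4),'j',o['joint_pos'].round(2),'F',o['ft_force'].round(1))
    print('turn total',rv.round(3),'rows',n,'per',(rv/max(n,1)).round(4)); 
    print('shift before turn',(R0.T@d*1e3).round(1),'| after turn',(R1.T@d*1e3).round(1),'n',np.ceil(np.linalg.norm(d)/.041))
E
python3 - <<'E'
from h import *
p=camera('wrist'); o=get_obs(); R0=R.from_quat(o['tool_rot']).as_matrix()
W=np.linalg.inv(p['camera_from_world'])
print('cam in tool',(R0.T@(W[:3,3]-o['eef_pos'])).round(4),'look',(R0.T@-W[:3,2]).round(3),'up',(R0.T@W[:3,1]).round(3),p['fx'])
print(R0.round(3))
btn=FOOT+CX*.11-CY*.02; btn[2]=.065
a=np.deg2rad(45)
Rt=rot(CY*np.sin(a)-Z*np.cos(a),CX)   # jaws along cradle x
for s in(1,-1):
  Rt=rot(CY*np.sin(a)-Z*np.cos(a),s*CX)
  print(s,Rt.round(2).tolist())
  go(btn-Rt[:,0]*.16,Rt)
E
```

```text
cam in tool [-0.1431 -0.0005 -0.0684] look [ 0.964 -0.001  0.267] up [ 0.267  0.001 -0.964] 265.9740429692921
[[-0.     0.389 -0.921]
 [ 0.    -0.921 -0.389]
 [-1.    -0.     0.   ]]
1 [[0.23, 0.95, -0.23], [0.67, -0.33, -0.67], [-0.71, 0.0, -0.71]]
t 1.15 pos [ 0.1946 -0.4606  0.2313] grip 0.0856 j [-1.17  0.24  0.    1.34 -0.    1.57] F [-0.7  0.2 -0.1]
turn total [-0.793  0.738 -0.329] rows 10 per [-0.0793  0.0738 -0.0329]
shift before turn [  53.2 -368.3 -459.9] | after turn [ 448.7   95.4 -373.5] n 15.0
-1 [[0.23, -0.95, 0.23], [0.67, 0.33, 0.67], [-0.71, -0.0, 0.71]]
t 1.15 pos [ 0.1946 -0.4606  0.2313] grip 0.0856 j [-1.17  0.24  0.    1.34 -0.    1.57] F [-0.7  0.2 -0.1]
turn total [-0.793  0.738 -0.329] rows 10 per [-0.0793  0.0738 -0.0329]
shift before turn [  53.2 -368.3 -459.9] | after turn [ 448.7   95.4 -373.5] n 15.0
```

```bash
python3 - <<'E'
from h import *
btn=FOOT+CX*.105-CY*.02; btn[2]=.065
a=np.deg2rad(40)
Rt=rot(CY*np.sin(a)-Z*np.cos(a),-CY)
go(btn-Rt[:,0]*.07+Rt[:,2]*.01,Rt); print(Rt.round(2))
E
```

```text
t 1.15 pos [ 0.1946 -0.4606  0.2313] grip 0.0856 j [-1.17  0.24  0.    1.34 -0.    1.57] F [-0.7  0.2 -0.1]
turn total [ 0.702  0.256 -0.666] rows 9 per [ 0.078   0.0284 -0.074 ]
shift before turn [ 112.7 -429.  -494.4] | after turn [ 503.9 -425.2  -80.4] n 17.0
[[ 0.21 -0.25 -0.95]
 [ 0.61 -0.72  0.33]
 [-0.77 -0.64  0.  ]]
```

>>> play_rows:
  plan:
    - [0,0,0,0.078,0.0284,-0.074,-1]
    - [0,0,0,0.078,0.0284,-0.074,-1]
    - [0,0,0,0.078,0.0284,-0.074,-1]
    - [0,0,0,0.078,0.0284,-0.074,-1]
    - [0,0,0,0.078,0.0284,-0.074,-1]
    - [0,0,0,0.078,0.0284,-0.074,-1]
    - [0,0,0,0.078,0.0284,-0.074,-1]
    - [0,0,0,0.078,0.0284,-0.074,-1]
    - [0,0,0,0.078,0.0284,-0.074,-1]

```text
clock: 1.9
eef_pos: [0.1949, -0.4611, 0.2311]
tool_rot: [0.695, 0.128, -0.614, -0.351]
ft_force: [0.3, 0.1, -0.4]
grip_width: 0.0855
```

>>> play_rows:
  plan:
    - [29.6,-25,-4.7,0,0,0,-1]
    - [29.6,-25,-4.7,0,0,0,-1]
    - [29.6,-25,-4.7,0,0,0,-1]
    - [29.6,-25,-4.7,0,0,0,-1]
    - [29.6,-25,-4.7,0,0,0,-1]
    - [29.6,-25,-4.7,0,0,0,-1]
    - [29.6,-25,-4.7,0,0,0,-1]
    - [29.6,-25,-4.7,0,0,0,-1]
    - [29.6,-25,-4.7,0,0,0,-1]
    - [29.6,-25,-4.7,0,0,0,-1]
    - [29.6,-25,-4.7,0,0,0,-1]
    - [29.6,-25,-4.7,0,0,0,-1]
    - [29.6,-25,-4.7,0,0,0,-1]
    - [29.6,-25,-4.7,0,0,0,-1]
    - [29.6,-25,-4.7,0,0,0,-1]
    - [29.6,-25,-4.7,0,0,0,-1]
    - [29.6,-25,-4.7,0,0,0,-1]
    - [0,0,0,0,0,0,-1]

```text
clock: 3.4
eef_pos: [0.4664, 0.0809, 0.1193]
tool_rot: [0.689, 0.161, -0.621, -0.338]
ft_force: [0.5, -0.4, -0.1]
grip_width: 0.0855
```

```bash
python3 - <<'E'
from h import *
btn=FOOT+CX*.105-CY*.02; btn[2]=.065
a=np.deg2rad(40)
Rt=rot(CY*np.sin(a)-Z*np.cos(a),-CY)
go(btn-Rt[:,0]*.07+Rt[:,2]*.01,Rt)
p=camera('wrist');save(p,'w1')
np.save('w1.npy',p,allow_pickle=True)
for t in ['cradle','tube_mid','button_tip','foot_seat','head_seat','snap_button']:
    for r in (pinpoint(t,p) if t!='snap_button' else search_frame(t,p))[:2]:
      c=np.array(r['centre']);d=c-FOOT
      print(t,c.round(4),round(r['confidence'],2),proj(p,c),'cradle-x from foot',(d@CX).round(4),'y',(d@CY).round(4))
cv2.imwrite('pics/w1b.png',cv2.resize(cv2.imread('pics/w1.png'),(800,600),interpolation=cv2.INTER_CUBIC))
E
```

```text
t 3.4 pos [0.4664 0.0809 0.1193] grip 0.0855 j [-0.27  0.29 -0.48  0.8   0.73  3.14] F [ 0.5 -0.4 -0.1]
turn total [0.049 0.042 0.031] rows 1 per [0.0489 0.0422 0.0306]
shift before turn [ 33.1 -36.   -3.8] | after turn [ 32.  -37.1  -0.6] n 2.0
cradle [ 0.5336  0.1787 -0.0034] 0.72 (261, 143) cradle-x from foot 0.1259 y 0.0004
cradle [0.6242 0.1452 0.1092] 0.71 (166, 21) cradle-x from foot 0.2225 y -0.0016
tube_mid [0.6651 0.4239 0.0683] 0.93 (100, 95) cradle-x from foot 0.17 y 0.2751
tube_mid [0.5238 0.1814 0.0684] 0.8 (211, 159) cradle-x from foot 0.1157 y -0.0003
button_tip [0.5274 0.1571 0.0631] 0.48 (231, 150) cradle-x from foot 0.1271 y -0.0221
foot_seat [0.4164 0.2187 0.117 ] 0.63 (172, 281) cradle-x from foot 0.0021 y -0.0001
foot_seat [0.5548 0.4662 0.1155] 0.56 (76, 173) cradle-x from foot 0.0519 y 0.279
head_seat [0.7668 0.3849 0.114 ] 0.87 (50, 3) cradle-x from foot 0.2788 y 0.2715
head_seat [0.6207 0.1447 0.1131] 0.6 (162, 24) cradle-x from foot 0.2193 y -0.0033
snap_button [0.5299 0.1625 0.0653] 0.54 (224, 149) cradle-x from foot 0.1277 y -0.0161
snap_button [0.6694 0.4015 0.0682] 0.54 (103, 87) cradle-x from foot 0.1814 y 0.2553
```

View pics/w1b.png

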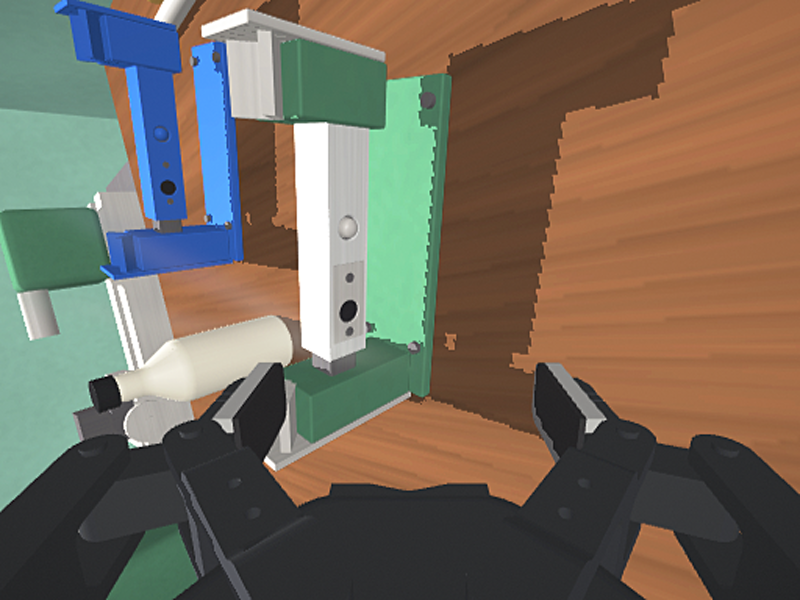

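```bash
python3 - <<'E'
from h import *
p=np.load('w1.npy',allow_pickle=True).item()
W=np.linalg.inv(p['camera_from_world'])
def onplane(u,v,off):
    a=unproj(p,u,v,1.0);o=W[:3,3];d=a-o; t=((FOOT-o)@CY+off)/(d@CY); q=o+t*d; e=q-FOOT
    return q.round(4),'x',(e@CX).round(4),'y',(e@CY).round(4)
g=cv2.cvtColor(p['frame'],cv2.COLOR_RGB2GRAY)
m=np.zeros_like(g);m[190:208,212:234]=(g[190:208,212:234]<60);M=cv2.moments(m,True)
u,v=M['m10']/M['m00'],M['m01']/M['m00'];print(u,v,M['m00'],onplane(u,v,-.0155))
for q in[(222,145),(222,146),(221,145)]:print(q,onplane(*q,-.02),onplane(*q,-.015))
d=p['depth']
# cradle-frame coordinates of tube face neighbourhood
for v in range(132,162,3): 
    print(v,[ (int(1e3*((unproj(p,u,v)-FOOT)@CX)),int(round(1e3*((unproj(p,u,v)-FOOT)@CY))),int(1e3*unproj(p,u,v)[2])) for u in range(212,236,4)])
E
```

```text
222.5 198.5 110.0 (array([0.4841, 0.179 , 0.067 ]), 'x', np.float64(0.079), 'y', np.float64(-0.0155))
(222, 145) (array([0.5327, 0.1574, 0.0715]), 'x', np.float64(0.132), 'y', np.float64(-0.02)) (array([0.5334, 0.1625, 0.0673]), 'x', np.float64(0.131), 'y', np.float64(-0.015))
(222, 146) (array([0.5318, 0.1577, 0.0715]), 'x', np.float64(0.1311), 'y', np.float64(-0.02)) (array([0.5325, 0.1628, 0.0673]), 'x', np.float64(0.1301), 'y', np.float64(-0.015))
(221, 145) (array([0.5328, 0.1574, 0.0727]), 'x', np.float64(0.1321), 'y', np.float64(-0.02)) (array([0.5335, 0.1625, 0.0685]), 'x', np.float64(0.1311), 'y', np.float64(-0.015))
132 [(143, -14, 78), (142, -15, 73), (142, -15, 69), (142, -14, 63), (142, -15, 59), (142, -15, 55)]
135 [(140, -13, 77), (140, -14, 73), (139, -14, 68), (139, -14, 63), (139, -13, 58), (139, -14, 54)]
138 [(137, -15, 78), (137, -15, 74), (137, -14, 68), (137, -14, 64), (136, -14, 59), (136, -14, 54)]
141 [(135, -13, 77), (134, -14, 73), (134, -13, 68), (135, -18, 67), (133, -13, 58), (133, -13, 53)]
144 [(132, -13, 77), (132, -13, 72), (132, -16, 70), (132, -18, 67), (131, -18, 62), (130, -13, 53)]
147 [(129, -14, 77), (129, -13, 72), (129, -17, 71), (129, -19, 68), (129, -18, 63), (127, -14, 53)]
150 [(127, -14, 78), (126, -14, 73), (126, -16, 70), (126, -18, 67), (125, -14, 59), (125, -14, 53)]
153 [(124, -14, 78), (123, -13, 72), (123, -14, 68), (123, -14, 63), (122, -14, 59), (122, -14, 54)]
156 [(121, -14, 77), (121, -15, 74), (120, -14, 68), (120, -14, 64), (119, -15, 59), (119, -14, 53)]
159 [(119, -15, 78), (118, -14, 73), (117, -14, 68), (117, -13, 63), (117, -15, 60), (116, -14, 54)]
```

>>> play_rows:
  plan:
    - [-12,0,0,-0.12,0,0,-1]
    - [-12,0,0,-0.12,0,0,-1]
    - [-12,0,0,-0.12,0,0,-1]
    - [-12,0,0,-0.12,0,0,-1]
    - [-12,0,0,-0.12,0,0,-1]
    - [-12,0,0,-0.12,0,0,-1]
    - [-12,0,0,-0.12,0,0,-1]
    - [-12,0,0,-0.12,0,0,-1]
    - [-12,0,0,-0.12,0,0,-1]
    - [-12,0,0,-0.12,0,0,-1]
    - [0,0,0,-0.12,0,0,-1]
    - [0,0,0,-0.12,0,0,-1]
    - [0,0,0,-0.12,0,0,-1]
    - [0,0,0,-0.12,0,0,-1]
    - [0,0,0,-0.12,0,0,-1]
    - [0,0,0,-0.12,0,0,-1]
    - [0,0,0,-0.12,0,0,-1]
    - [0,0,0,-0.12,0,0,-1]
    - [0,0,0,-0.12,0,0,-1]
    - [0,0,0,-0.12,0,0,-1]

```text
clock: 5.42
eef_pos: [0.444, 0.0015, 0.2099]
tool_rot: [0.565, 0.636, -0.075, 0.521]
ft_force: [0.6, -0.0, -0.4]
grip_width: 0.0854
```

```bash
cat >> h.py <<'E'
AX=FOOT+CY*.0007; AX[2]=0
RW=rot(-Z,CY)
E
python3 - <<'E'
from h import *
go(AX+CX*.130-CY*.001+Z*.16,RW)
E
```

```text
t 5.4167 pos [0.444  0.0015 0.2099] grip 0.0854 j [-0.46  0.22 -0.3   1.22  0.71  0.49] F [ 0.6 -0.  -0.4]
turn total [-0.646 -0.287 -0.684] rows 9 per [-0.0718 -0.0319 -0.076 ]
shift before turn [166.3 111.1 -43.5] | after turn [ 49.9 196.1  30.9] n 5.0
```

>>> play_rows:
  plan:
    - [0,0,0,-0.072,-0.032,-0.076,-1]
    - [0,0,0,-0.072,-0.032,-0.076,-1]
    - [0,0,0,-0.072,-0.032,-0.076,-1]
    - [0,0,0,-0.072,-0.032,-0.076,-1]
    - [0,0,0,-0.072,-0.032,-0.076,-1]
    - [0,0,0,-0.072,-0.032,-0.076,-1]
    - [0,0,0,-0.072,-0.032,-0.076,-1]
    - [0,0,0,-0.072,-0.032,-0.076,-1]
    - [0,0,0,-0.072,-0.032,-0.076,-1]
    - [0,32,5,0,0,0,-1]
    - [0,32,5,0,0,0,-1]
    - [10,32,5,0,0,0,-1]
    - [10,32,5,0,0,0,-1]
    - [10,32,5,0,0,0,-1]
    - [10,32,5,0,0,0,-1]
    - [0,0,0,0,0,0,-1]

```text
clock: 6.75
eef_pos: [0.5366, 0.1774, 0.1668]
tool_rot: [0.117, 0.699, -0.116, 0.696]
ft_force: [0.7, -0.2, -0.4]
grip_width: 0.0852
```

```bash
python3 - <<'E'
from h import *
go(AX+CX*.130-CY*.001+Z*.043,RW)
p=camera('wrist'); save(p,'w2')
for q in [AX+CX*.13-CY*.02+Z*.065, AX+Z*.115, AX+CX*.22+Z*.115]: print(proj(p,q))
for t in ['foot_seat','head_seat','tube_mid']:
    for r in pinpoint(t,p)[:2]:
      c=np.array(r['centre']);d=c-FOOT
      print(t,c.round(4),round(r['confidence'],2),proj(p,c),(d@CX).round(4),'y',(d@CY).round(4))
# tube top edges profile
for xx in(.09,.12,.15,.17):
  print(xx,[ (round(1e3*((unproj(p,*proj(p,AX+CX*xx+CY*yy+Z*.08))-AX)@CY)),round(1e3*unproj(p,*proj(p,AX+CX*xx+CY*yy+Z*.08))[2])) for yy in np.arange(-.021,.022,.003)])
E
```

```text
t 6.75 pos [0.5366 0.1774 0.1668] grip 0.0852 j [0.32 0.41 0.07 1.24 0.   0.65] F [ 0.7 -0.2 -0.4]
turn total [ 0.002 -0.005 -0.001] rows 1 per [ 0.0016 -0.0048 -0.0008]
shift before turn [123.8  -0.5   1.4] | after turn [123.8  -0.4   0.8] n 4.0
(240, 191)
(261, 18)
(261, 307)
foot_seat [0.4136 0.2164 0.1158] 0.75 (255, 18) 0.0002 y -0.0032
head_seat [0.6224 0.1461 0.1092] 0.87 (259, 303) 0.2205 y -0.0014
0.09 [(-27, 12), (-24, 10), (-15, 81), (-12, 81), (-9, 81), (-6, 81), (-3, 80), (0, 80), (3, 81), (6, 81), (9, 80), (12, 80), (15, 81), (24, 9), (27, 10)]
0.12 [(-28, 11), (-23, 10), (-20, 11), (-12, 80), (-9, 81), (-6, 81), (-3, 80), (0, 80), (3, 80), (6, 81), (9, 81), (12, 80), (15, 81), (23, 10), (28, 10)]
0.15 [(-28, 11), (-24, 10), (-15, 81), (-12, 79), (-9, 82), (-6, 82), (-3, 80), (0, 80), (3, 80), (6, 80), (9, 81), (12, 81), (15, 81), (23, 11), (28, 11)]
0.17 [(-27, 12), (-23, 12), (-20, 11), (-12, 81), (-9, 80), (-6, 80), (-3, 81), (0, 81), (3, 80), (6, 80), (9, 81), (12, 80), (15, 81), (23, 10), (27, 13)]
```

View pics/w2.png

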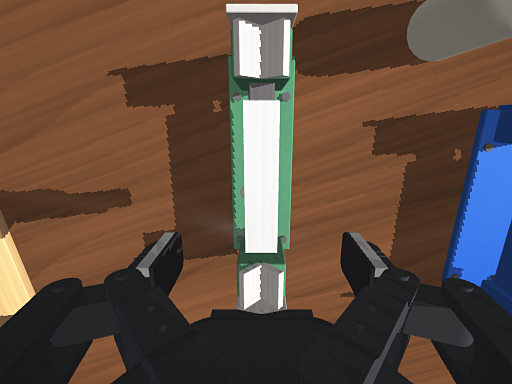

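>>> play_rows:
  plan:
    - [30,0,0.4,0,0,0,-1]
    - [30,0,0.4,0,0,0,-1]
    - [30,0,0,0,0,0,-1]
    - [20,0,0,0,0,0,-1]
    - [14,0,0,0,0,0,-1]
    - [0,0,0,0,0,0,-1]
    - [0,0,0,0,0,0,-1]

```text
clock: 7.53
eef_pos: [0.5355, 0.1721, 0.046]
tool_rot: [0.119, 0.698, -0.119, 0.696]
ft_force: [0.3, 0.3, 0.9]
grip_width: 0.0853
```

>>> play_rows:
  plan:
    - [0,0,0,0,0,0,0.2]
    - [0,0,0,0,0,0,0.4]
    - [0,0,0,0,0,0,0.5]
    - [0,0,0,0,0,0,0.6]
    - [0,0,0,0,0,0,0.8]
    - [0,0,0,0,0,0,1]
    - [0,0,0,0,0,0,1]
    - [0,0,0,0,0,0,1]
    - [0,0,0,0,0,0,1]
    - [0,0,0,0,0,0,1]

```text
clock: 8.37
eef_pos: [0.538, 0.1769, 0.0474]
tool_rot: [0.12, 0.697, -0.115, 0.698]
ft_force: [1.4, 8.4, 2.5]
grip_width: 0.0293
```

```bash
python3 - <<'E'
from h import *
go(AX+CX*.130-CY*.001+Z*.043,RW)
o=get_obs();print((o['ft_force']@CX).round(2),(o['ft_force']@CY).round(2))
E
```

```text
t 8.3667 pos [0.538  0.1769 0.0474] grip 0.0293 j [ 0.31  0.51 -0.11  0.95  0.01  0.65] F [1.4 8.4 2.5]
turn total [ 0.    -0.    -0.007] rows 1 per [ 0.0003 -0.0003 -0.0073]
shift before turn [ 4.4 -0.5 -0.6] | after turn [ 4.4 -0.4 -0.6] n 1.0
-1.4 8.37
```

>>> play_rows:
  plan:
    - [0,0,1.5,0,0,0,1]
    - [0,0,1.5,0,0,0,1]
    - [0,0,1.5,0,0,0,1]
    - [0,0,1.5,0,0,0,1]

```text
clock: 8.7
eef_pos: [0.5412, 0.1758, 0.0474]
tool_rot: [0.12, 0.699, -0.114, 0.696]
ft_force: [-6.8, 11.7, 8.3]
grip_width: 0.0293
```

```bash
cat > f.py <<'E'
from h import *
o=get_obs();d=o['eef_pos']-AX
print('t',o['clock'],'x',(d@CX).round(4),'y',(d@CY).round(4),'z',d[2].round(4),'Fx',(o['ft_force']@CX).round(2),'Fy',(o['ft_force']@CY).round(2),'Fz',o['ft_force'][2].round(1),'w',o['grip_width'].round(4))
E
python3 f.py
```

```text
Traceback (most recent call last):
  File "f.py", line 3, in <module>
    print('t',o['clock'],'x',(d@CX).round(4),'y',(d@CY).round(4),'z',d[2].round(4),'Fx',(o['ft_force']@CX).round(2),'Fy',(o['ft_force']@CY).round(2),'Fz',o['ft_force'][2].round(1),'w',o['grip_width'].round(4))
                                                                                                                                                                                        ^^^^^^^^^^^^^^^^^^^^^
AttributeError: 'float' object has no attribute 'round'
```

>>> play_rows:
  plan:
    - [0,0,1,0,0,0,1]
    - [0,0,1,0,0,0,1]

```text
clock: 8.87
eef_pos: [0.5419, 0.1755, 0.0474]
tool_rot: [0.12, 0.7, -0.114, 0.695]
ft_force: [-10.2, 12.6, 10.9]
grip_width: 0.0293
```

```bash
sed -i "s/o\['grip_width'\].round(4)/round(o['grip_width'],4)/" f.py; python3 f.py
```

```text
t 8.8667 x 0.1347 y -0.0006 z 0.0474 Fx -13.82 Fy 8.59 Fz 10.9 w 0.0293
```

>>> play_rows:
  plan:
    - [0,0,0.5,0,0,0,1]
    - [0,0,0.3,0,0,0,1]

```text
clock: 9.03
eef_pos: [0.5421, 0.1755, 0.0474]
tool_rot: [0.12, 0.7, -0.114, 0.695]
ft_force: [-10.8, 12.4, 10.0]
grip_width: 0.0297
```

```bash
python3 f.py
```

```text
t 9.0333 x 0.1349 y -0.0006 z 0.0474 Fx -14.28 Fy 8.14 Fz 10.0 w 0.0297
```

>>> play_rows:
  plan:
    - [0,0,0.4,0,0,0,1]
    - [0,0,0.2,0,0,0,1]

```text
clock: 9.2
eef_pos: [0.543, 0.1752, 0.0474]
tool_rot: [0.119, 0.7, -0.114, 0.695]
ft_force: [-7.3, 11.8, 8.0]
grip_width: 0.0294
```

```bash
python3 f.py
```

```text
t 9.2 x 0.1359 y -0.0006 z 0.0474 Fx -10.73 Fy 8.77 Fz 8.0 w 0.0294
```

>>> play_rows:
  plan:
    - [0,0,0.5,0,0,0,1]
    - [0,0,0.5,0,0,0,1]
    - [0,0,0.5,0,0,0,1]

```text
clock: 9.45
eef_pos: [0.546, 0.1741, 0.0474]
tool_rot: [0.119, 0.699, -0.114, 0.696]
ft_force: [-4.8, 10.3, 6.7]
grip_width: 0.0296
```

```bash
python3 f.py
```

```text
t 9.45 x 0.1391 y -0.0006 z 0.0474 Fx -7.88 Fy 8.13 Fz 6.7 w 0.0296
```

>>> play_rows:
  plan:
    - [0,0,1.5,0,0,0,1]
    - [0,0,2,0,0,0,1]
    - [0,0,2,0,0,0,1]
    - [0,0,2,0,0,0,1]
    - [0,0,2,0,0,0,1]
    - [0,0,2,0,0,0,1]
    - [0,0,2,0,0,0,1]
    - [0,0,2,0,0,0,1]
    - [0,0,2,0,0,0,1]
    - [0,0,2,0,0,0,1]
    - [0,0,1,0,0,0,1]
    - [0,0,0,0,0,0,1]

```text
clock: 10.45
eef_pos: [0.5659, 0.1672, 0.0474]
tool_rot: [0.12, 0.698, -0.114, 0.696]
ft_force: [-3.9, 9.0, 6.5]
grip_width: 0.0292
```

```bash
python3 f.py
```

```text
t 10.45 x 0.1601 y -0.0006 z 0.0474 Fx -6.67 Fy 7.22 Fz 6.5 w 0.0292
```

>>> play_rows:
  plan:
    - [0,0,1.5,0,0,0,1]
    - [0,0,2,0,0,0,1]
    - [0,0,2,0,0,0,1]
    - [0,0,2,0,0,0,1]
    - [0,0,0,0,0,0,1]

```text
clock: 10.87
eef_pos: [0.5733, 0.1646, 0.0474]
tool_rot: [0.119, 0.698, -0.114, 0.697]
ft_force: [-1.0, 9.3, 5.1]
grip_width: 0.0295
```

>>> play_rows:
  plan:
    - [0,0,1.5,0,0,0,1]
    - [0,0,1.5,0,0,0,1]
    - [0,0,0,0,0,0,1]

```text
clock: 11.12
eef_pos: [0.576, 0.1637, 0.0474]
tool_rot: [0.12, 0.698, -0.114, 0.697]
ft_force: [-2.8, 8.5, 7.0]
grip_width: 0.029
```

```bash
python3 f.py
```

```text
t 11.1167 x 0.1709 y -0.0006 z 0.0474 Fx -5.45 Fy 7.07 Fz 7.0 w 0.029
```

>>> play_rows:
  plan:
    - [0,0,1.5,0,0,0,1]
    - [0,0,1,0,0,0,1]
    - [0,0,0,0,0,0,1]

```text
clock: 11.37
eef_pos: [0.5781, 0.163, 0.0474]
tool_rot: [0.119, 0.698, -0.114, 0.697]
ft_force: [-3.0, 9.3, 6.6]
grip_width: 0.0295
```

>>> play_rows:
  plan:
    - [0,0,1.5,0,0,0,1]
    - [0,0,0,0,0,0,1]

```text
clock: 11.53
eef_pos: [0.5797, 0.1625, 0.0474]
tool_rot: [0.119, 0.698, -0.114, 0.697]
ft_force: [-1.4, 9.1, 5.9]
grip_width: 0.0291
```

>>> play_rows:
  plan:
    - [0,0,1.5,0,0,0,1]
    - [0,0,0,0,0,0,1]

```text
clock: 11.7
eef_pos: [0.5815, 0.1618, 0.0474]
tool_rot: [0.119, 0.698, -0.114, 0.697]
ft_force: [-1.3, 9.0, 4.9]
grip_width: 0.0293
```

```bash
python3 f.py
```

```text
t 11.7 x 0.1767 y -0.0006 z 0.0474 Fx -4.16 Fy 8.03 Fz 4.9 w 0.0293
```

>>> play_rows:
  plan:
    - [0,0,1.2,0,0,0,1]
    - [0,0,0,0,0,0,1]

```text
clock: 11.87
eef_pos: [0.5828, 0.1614, 0.0474]
tool_rot: [0.12, 0.698, -0.114, 0.697]
ft_force: [-0.7, 9.3, 4.9]
grip_width: 0.029
```

>>> play_rows:
  plan:
    - [0,0,1,0,0,0,1]
    - [0,0,0,0,0,0,1]

```text
clock: 12.03
eef_pos: [0.5839, 0.161, 0.0474]
tool_rot: [0.12, 0.698, -0.114, 0.697]
ft_force: [-1.1, 9.0, 5.4]
grip_width: 0.029
```

```bash
python3 f.py
```

```text
t 12.0333 x 0.1792 y -0.0006 z 0.0474 Fx -4.0 Fy 8.17 Fz 5.4 w 0.029
```

>>> play_rows:
  plan:
    - [0,0,1,0,0,0,1]
    - [0,0,0,0,0,0,1]

```text
clock: 12.2
eef_pos: [0.5852, 0.1605, 0.0474]
tool_rot: [0.12, 0.697, -0.114, 0.697]
ft_force: [1.0, 7.6, 4.7]
grip_width: 0.0292
```

>>> play_rows:
  plan:
    - [0,0,1,0,0,0,1]
    - [0,0,0,0,0,0,1]

```text
clock: 12.37
eef_pos: [0.586, 0.1603, 0.0474]
tool_rot: [0.12, 0.697, -0.114, 0.697]
ft_force: [-0.8, 8.2, 5.1]
grip_width: 0.0294
```

```bash
python3 f.py; python3 - <<'E'
from h import *
p=camera('wrist');save(p,'w3')
u,v=proj(p,AX+CX*.13-CY*.018+Z*.065);print(u,v)
c=cv2.imread('pics/w3.png')[max(v-70,0):v+70,u-90:u+90];cv2.imwrite('pics/w3c.png',cv2.resize(c,None,fx=4,fy=4,interpolation=cv2.INTER_CUBIC))
E
```

```text
t 12.3667 x 0.1815 y -0.0006 z 0.0474 Fx -3.47 Fy 7.47 Fz 5.1 w 0.0294
223 152
```

View pics/w3c.png

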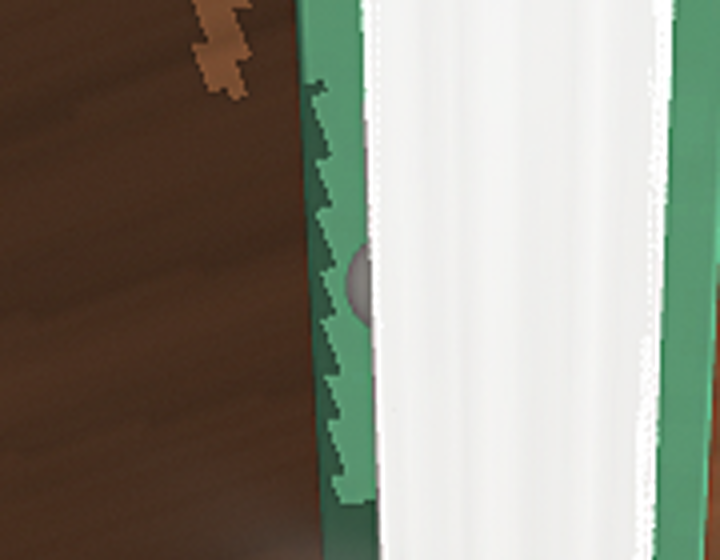

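```bash
python3 - <<'E'
from h import *
p=camera('wrist')
f=p['frame'].astype(int)
for a,n in((-.020,'full'),(-.0185,'1.5in'),(-.015,'flush')): print(n,[proj(p,AX+CX*.13+CY*a+Z*.065)])
print('edge',proj(p,AX+CX*.13-CY*.015+Z*.08))
for v in (150,152,154): print(v,[(u,tuple(f[v,u])) for u in range(214,230)])
u0,v0=223,152
print([[tuple(np.round(1e3*np.array([(q-AX)@CX,(q-AX)@CY,q[2]])).astype(int)) for q in [unproj(p,u,v) for u in range(218,226)]] for v in (150,153,156)])
E
```

```text
full [(219, 152)]
1.5in [(222, 152)]
flush [(229, 152)]
edge (225, 157)
150 [(214, (np.int64(94), np.int64(160), np.int64(119))), (215, (np.int64(91), np.int64(153), np.int64(114))), (216, (np.int64(88), np.int64(150), np.int64(112))), (217, (np.int64(88), np.int64(150), np.int64(112))), (218, (np.int64(87), np.int64(153), np.int64(113))), (219, (np.int64(87), np.int64(133), np.int64(104))), (220, (np.int64(111), np.int64(99), np.int64(101))), (221, (np.int64(118), np.int64(113), np.int64(111))), (222, (np.int64(125), np.int64(123), np.int64(118))), (223, (np.int64(130), np.int64(127), np.int64(123))), (224, (np.int64(127), np.int64(124), np.int64(119))), (225, (np.int64(122), np.int64(120), np.int64(115))), (226, (np.int64(255), np.int64(255), np.int64(255))), (227, (np.int64(246), np.int64(246), np.int64(243))), (228, (np.int64(240), np.int64(240), np.int64(237))), (229, (np.int64(255), np.int64(255), np.int64(255)))]
152 [(214, (np.int64(95), np.int64(160), np.int64(120))), (215, (np.int64(89), np.int64(150), np.int64(113))), (216, (np.int64(88), np.int64(148), np.int64(112))), (2
[... 1966 characters left out ...]
4(12)), (np.int64(130), np.int64(-19), np.int64(67)), (np.int64(130), np.int64(-19), np.int64(69)), (np.int64(130), np.int64(-18), np.int64(70)), (np.int64(130), np.int64(-18), np.int64(70)), (np.int64(130), np.int64(-17), np.int64(70)), (np.int64(130), np.int64(-17), np.int64(70)), (np.int64(129), np.int64(-15), np.int64(78))], [(np.int64(140), np.int64(-29), np.int64(11)), (np.int64(140), np.int64(-28), np.int64(10)), (np.int64(131), np.int64(-19), np.int64(68)), (np.int64(131), np.int64(-18), np.int64(68)), (np.int64(131), np.int64(-18), np.int64(70)), (np.int64(131), np.int64(-17), np.int64(70)), (np.int64(131), np.int64(-17), np.int64(72)), (np.int64(130), np.int64(-16), np.int64(77))]]
```

>>> play_rows:
  plan:
    - [0,0,0,0,0,0,0.5]
    - [0,0,0,0,0,0,0]
    - [0,0,0,0,0,0,-0.5]
    - [0,0,0,0,0,0,-1]
    - [0,0,0,0,0,0,-1]
    - [0,0,0,0,0,0,-1]
    - [0,0,0,0,0,0,-1]

```text
clock: 13.05
eef_pos: [0.5846, 0.1562, 0.0452]
tool_rot: [0.118, 0.698, -0.118, 0.696]
ft_force: [-0.3, 0.6, 0.3]
grip_width: 0.0853
```

```bash
python3 f.py; python3 - <<'E'
from h import *
RS=rot(-Z,-np.array([0,1.,0])) 
go(AX+CX*.18+Z*.2,RW)
p=camera('top');q=camera('side')
for n,c in(('t',p),('s',q)):
  for t in('foot_seat','head_seat','shaft'):
    for r in pinpoint(t,c)[:2]:
      w=np.array(r['centre']);print(n,t,w.round(4),round(r['confidence'],2),'x',((w-AX)@CX).round(4),'y',((w-AX)@CY).round(4))
# shaft axis by top-camera depth
pts=[]
H,Wd=p['depth'].shape
for v in range(130,250):
  for u in range(290,350):
    if p['depth'][v,u]>0:
      w=unproj(p,u,v)
      if .047<w[2]<.065: pts.append(w)
pts=np.array(pts);print(len(pts)); c=pts.mean(0);e=np.linalg.svd(pts[:,:2]-c[:2])[2][0]; s=(pts[:,:2]-c[:2])@e
print('shaft c',c.round(4),'mid',(c[:2]+e*(s.min()+s.max())/2).round(4),'dir',e.round(3),s.min(),s.max(),pts[:,2].max())
E
```

```text
t 13.05 x 0.1815 y -0.0049 z 0.0452 Fx -0.47 Fy 0.43 Fz 0.3 w 0.0853
t 13.05 pos [0.5846 0.1562 0.0452] grip 0.0853 j [0.26 0.58 0.02 1.01 0.   0.6 ] F [-0.3  0.6  0.3]
turn total [-0.002 -0.003  0.   ] rows 1 per [-0.0023 -0.0029  0.0005]
shift before turn [-154.8    4.8   -1.9] | after turn [-154.8    4.9   -1.5] n 4.0
t foot_seat [0.5544 0.4665 0.1146] 0.86 x 0.0514 y 0.2785
t head_seat [0.7624 0.3887 0.1151] 0.67 x 0.2734 y 0.273
t head_seat [0.6712 0.1278 0.118 ] 0.58 x 0.2726 y -0.0034
t shaft [ 0.5359 -0.1817  0.0459] 0.81 x 0.2459 y -0.3401
s foot_seat [0.5554 0.4636 0.1134] 0.8 x 0.0533 y 0.2761
s foot_seat [ 0.5343  0.1811 -0.0007] 0.52 x 0.1258 y 0.0022
s head_seat [0.6723 0.1314 0.1156] 0.81 x 0.2724 y 0.0003
s head_seat [0.7621 0.3847 0.1195] 0.66 x 0.2745 y 0.2691
s shaft [ 0.5362 -0.1843  0.0459] 0.64 x 0.2471 y -0.3425
433
shaft c [ 0.5364 -0.1807  0.0522] mid [ 0.5355 -0.1806] dir [-0.982  0.19 ] -0.12330765437967336 0.12513224089869238 0.06265463776619473
```

>>> play_rows:
  plan:
    - [-25,0,0,0,0,0,-1]
    - [-40,0,0,0,0,0,-1]
    - [-40,0,0,0,0,0,-1]
    - [-25,0,0,0,0,0,-1]
    - [0,0,0,0,0,0,-1]

```text
clock: 13.87
eef_pos: [0.5889, 0.1575, 0.183]
tool_rot: [0.12, 0.694, -0.116, 0.701]
ft_force: [1.1, 0.4, 0.6]
grip_width: 0.0854
```

```bash
cat >> h.py <<'E'
SD=np.array([.982,-.19,0]);SD/=np.linalg.norm(SD);SM=np.array([.5357,-.181,0])
RSH=rot(-Z,np.array([-SD[1],SD[0],0]))
E
python3 - <<'E'
from h import *
go(SM+Z*.15,RSH)
E
```

```text
t 13.8667 pos [0.5889 0.1575 0.183 ] grip 0.0854 j [0.26 0.47 0.22 1.3  0.   0.6 ] F [1.1 0.4 0.6]
turn total [-0.144  0.009 -0.007] rows 2 per [-0.0719  0.0044 -0.0033]
shift before turn [  31.1 -337.4   60.7] | after turn [  33.  -342.4   12.1] n 9.0
```

>>> play_rows:
  plan:
    - [0,0,0,-0.072,0.004,-0.003,-1]
    - [0,0,0,-0.072,0.004,-0.003,-1]
    - [0,-34.2,1.2,0,0,0,-1]
    - [0,-34.2,1.2,0,0,0,-1]
    - [0,-34.2,1.2,0,0,0,-1]
    - [0,-34.2,1.2,0,0,0,-1]
    - [6,-34.2,1.2,0,0,0,-1]
    - [6,-34.2,1.2,0,0,0,-1]
    - [6,-34.2,1.2,0,0,0,-1]
    - [6,-34.2,1.2,0,0,0,-1]
    - [6,-34.2,1.2,0,0,0,-1]
    - [3,-34.2,1.2,0,0,0,-1]
    - [0,0,0,0,0,0,-1]

```text
clock: 14.95
eef_pos: [0.5296, -0.1872, 0.1426]
tool_rot: [0.068, 0.708, -0.072, 0.699]
ft_force: [0.6, -0.2, 0.1]
grip_width: 0.0856
```

```bash
python3 - <<'E'
from h import *
go(SM+Z*.026,RSH)
p=camera('wrist');save(p,'w4')
pts=[]
for v in range(0,384):
  for u in range(0,512):
    d=p['depth'][v,u]
    if d>.1:
      w=unproj(p,u,v,d)
      if .048<w[2]<.06 and np.linalg.norm(w[:2]-SM[:2])<.15: pts.append(w)
pts=np.array(pts);c=pts.mean(0);e=np.linalg.svd(pts[:,:2]-c[:2])[2][0]
s=(pts[:,:2]-c[:2])@e;print(len(pts),c.round(4),e.round(3),'ends',(c[:2]+e*s.min()).round(4),(c[:2]+e*s.max()).round(4),pts[:,2].max())
e=e*np.sign(e[0]);n=np.array([-e[1],e[0]]);print('line offset at SM',((c[:2]-SM[:2])@n).round(4),'angle',np.rad2deg(np.arctan2(e[1],e[0])))
E
```

```text
t 14.95 pos [ 0.5296 -0.1872  0.1426] grip 0.0856 j [-0.33  0.42  0.03  1.19 -0.01 -0.14] F [ 0.6 -0.2  0.1]
turn total [-0.007 -0.013  0.008] rows 1 per [-0.0069 -0.0128  0.0076]
shift before turn [116.5   8.2   6.3] | after turn [116.6   7.3   4.8] n 3.0
4709 [ 0.5197 -0.1775  0.0527] [ 0.981 -0.192] ends [ 0.4148 -0.157 ] [ 0.6579 -0.2045] 0.05646563463584314
line offset at SM 0.0004 angle -11.064270248393292
```

>>> play_rows:
  plan:
    - [0,7,5,-0.007,-0.013,0.008,-1]
    - [35,0,0,0,0,0,-1]
    - [35,0,0,0,0,0,-1]
    - [30,0,0,0,0,0,-1]
    - [15,0,0,0,0,0,-1]
    - [0,0,0,0,0,0,-1]
    - [0,0,0,0,0,0,-1]

```text
clock: 15.58
eef_pos: [0.5379, -0.1736, 0.0283]
tool_rot: [0.065, 0.704, -0.063, 0.704]
ft_force: [0.7, -0.0, 0.3]
grip_width: 0.0852
```

```bash
python3 - <<'E'
from h import *
go(SM+Z*.026,RSH)
E
```

```text
t 15.5833 pos [ 0.5379 -0.1736  0.0283] grip 0.0852 j [-0.31  0.53 -0.12  0.91  0.   -0.13] F [ 0.7 -0.   0.3]
turn total [ 0.01   0.    -0.004] rows 1 per [ 0.0098  0.0002 -0.0037]
shift before turn [ 2.3 -7.7 -0.9] | after turn [ 2.3 -7.7 -0.8] n 1.0
```

>>> play_rows:
  plan:
    - [2,-7.7,-0.8,0.01,0,-0.004,-1]
    - [0,0,0,0,0,0,-1]
    - [0,0,0,0,0,0,0]
    - [0,0,0,0,0,0,0.5]
    - [0,0,0,0,0,0,1]
    - [0,0,0,0,0,0,1]
    - [0,0,0,0,0,0,1]
    - [0,0,0,0,0,0,1]
    - [0,0,0,0,0,0,1]
    - [0,0,0,0,0,0,1]

```text
clock: 16.42
eef_pos: [0.5362, -0.1817, 0.0273]
tool_rot: [0.068, 0.703, -0.068, 0.705]
ft_force: [0.2, 6.0, 4.2]
grip_width: 0.0158
```

```bash
python3 - <<'E'
from h import *
go(SM+Z*.026,RSH)
E
```

```text
t 16.4167 pos [ 0.5362 -0.1817  0.0273] grip 0.0158 j [-0.33  0.53 -0.13  0.91  0.   -0.13] F [0.2 6.  4.2]
turn total [-0.002  0.002 -0.001] rows 1 per [-0.0018  0.0022 -0.0013]
shift before turn [ 1.3  0.6 -0.6] | after turn [ 1.3  0.6 -0.6] n 1.0
```

>>> play_rows:
  plan:
    - [-5,0,0,0,0,0,1]
    - [-20,0,0,0,0,0,1]
    - [-35,0,0,0,0,0,1]
    - [-35,0,0,0,0,0,1]
    - [-35,0,0,0,0,0,1]
    - [-35,0,0,0,0,0,1]
    - [-10,0,0,0,0,0,1]
    - [0,0,0,0,0,0,1]
    - [0,0,0,0,0,0,1]

```text
clock: 17.17
eef_pos: [0.5347, -0.1828, 0.2001]
tool_rot: [0.068, 0.704, -0.069, 0.704]
ft_force: [0.1, 0.3, -7.2]
grip_width: 0.0161
```

```bash
python3 - <<'E'
from h import *
p=camera('wrist');q=camera('side');save(p,'w5');save(q,'s5')
cv2.imwrite('pics/m5.png',cv2.resize(np.hstack([cv2.imread('pics/w5.png'),cv2.imread('pics/s5.png')]),(800,300)))
o=get_obs();R0=R.from_quat(o['tool_rot']).as_matrix();print(o['eef_pos'],o['ft_force'],o['grip_width'],(R.from_quat(o['tool_rot'])).as_matrix().round(3))
# shaft points in tool frame
pts=[]
for v in range(0,384):
  for u in range(0,512):
    d=p['depth'][v,u]
    if .06<d<.4:
      t=R0.T@(unproj(p,u,v,d)-o['eef_pos'])
      if abs(t[1])<.03 and -.04<t[0]<.0 and (t[2]>.014 or t[2]<-.014): pts.append(t)
pts=np.array(pts);print(len(pts))
for a in np.arange(-.14,.14,.02):
  m=pts[(pts[:,2]>=a)&(pts[:,2]<a+.02)]
  if len(m)>5: print(round(a+.01,3),len(m),'topx',np.percentile(m[:,0],3).round(4),'y',m[:,1].min().round(4),m[:,1].max().round(4),'z',m[:,2].min().round(3),m[:,2].max().round(3))
go(AX+CX*.136+Z*.25,RW)
for r in pinpoint('shaft',q)[:2]: print(np.round(r['centre'],4),r['confidence'])
E
```

```text
[ 0.53348449 -0.18222781  0.19825105] [-0.98122526 -0.09938738 -5.90155453] 0.016347200751748305 [[-0.005  0.193  0.981]
 [ 0.     0.981 -0.193]
 [-1.    -0.001 -0.005]]
10149
-0.11 1231 topx -0.0294 y -0.0083 0.0097 z -0.112 -0.1
-0.09 2295 topx -0.0294 y -0.0084 0.0096 z -0.1 -0.08
-0.07 1969 topx -0.0293 y -0.0085 0.0095 z -0.08 -0.06
-0.05 1728 topx -0.0294 y -0.0085 0.0096 z -0.06 -0.04
-0.03 1496 topx -0.0293 y -0.0085 0.0095 z -0.04 -0.02
-0.01 412 topx -0.0293 y -0.0083 0.0094 z -0.02 -0.014
0.01 317 topx -0.0292 y -0.0077 0.0087 z 0.014 0.02
0.03 701 topx -0.0293 y -0.0085 0.0095 z 0.02 0.037
t 17.2667 pos [ 0.5335 -0.1822  0.1983] grip 0.0163 j [-0.33  0.39  0.12  1.31 -0.   -0.13] F [-1.  -0.1 -5.9]
turn total [ 0.139 -0.005  0.001] rows 2 per [ 0.0695 -0.0023  0.0005]
shift before turn [-51.7 353.  -59.7] | after turn [ -51.7  341.4 -107.8] n 9.0
[ 0.5331 -0.1857  0.2185] 0.55
```

View pics/m5.png

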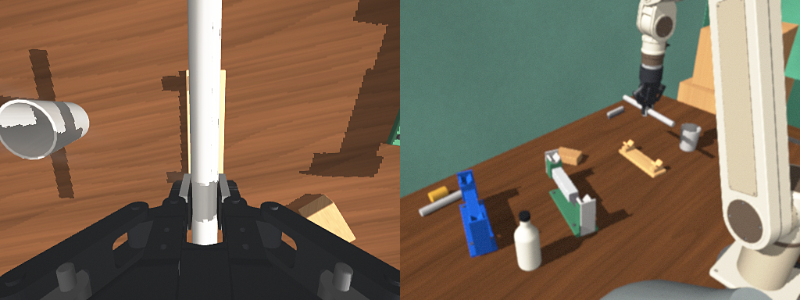

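>>> play_rows:
  plan:
    - [0,0,0,0.07,0,0,1]
    - [0,0,0,0.07,0,0,1]
    - [0,15,-5,0,0,0,1]
    - [0,28,-9,0,0,0,1]
    - [0,28,-9,0,0,0,1]
    - [0,28,-9,0,0,0,1]
    - [0,28,-9,0,0,0,1]
    - [0,28,-9,0,0,0,1]
    - [0,28,-9,0,0,0,1]
    - [0,28,-9,0,0,0,1]
    - [0,28,-9,0,0,0,1]
    - [0,28,-9,0,0,0,1]
    - [0,28,-9,0,0,0,1]
    - [0,28,-9,0,0,0,1]
    - [0,15,-3,0,0,0,1]
    - [0,0,0,0,0,0,1]
    - [0,0,0,0,0,0,1]
    - [0,0,0,0,0,0,1]

```text
clock: 18.82
eef_pos: [0.5445, 0.1708, 0.1999]
tool_rot: [0.116, 0.697, -0.119, 0.697]
ft_force: [0.2, 0.2, -5.8]
grip_width: 0.0157
```

```bash
python3 - <<'E'
from h import *
go(AX+CX*.136-CY*.0006+Z*.15,RW)
p=camera('wrist');save(p,'w6');o=get_obs();R0=R.from_quat(o['tool_rot']).as_matrix()
W=np.array([unproj(p,u,v) for v in range(0,384,1) for u in range(0,512,1) if .06<p['depth'][v,u]<.5])
C=np.c_[(W-AX)@CX,(W-AX)@CY,W[:,2]]
T=(W-o['eef_pos'])@R0
sh=(abs(T[:,1])<.02)&(T[:,0]>-.04)&(T[:,0]<-.015)&(T[:,2]<-.03)
print('shaft top z',C[sh,2].max(),'y',C[sh,1].min(),C[sh,1].max(),'xmin',C[sh,0].min())
e=np.polyfit(C[sh,0],C[sh,1],1);print('slope shaft vs CX',e)
ft=(C[:,0]<.04)&(C[:,0]>-.02)&(abs(C[:,1])<.04)&(C[:,2]>.09)&(C[:,2]<.135)
print('foot x',C[ft,0].min(),C[ft,0].max(),'y',C[ft,1].min(),C[ft,1].max(),C[ft,2].max())
tb=(C[:,2]>.076)&(C[:,2]<.084)&(C[:,0]>.06)&(C[:,0]<.13)&(abs(C[:,1])<.03)
print('tube y',C[tb,1].min(),C[tb,1].max()) if tb.any() else 0
E
```

```text
t 18.8167 pos [0.5445 0.1708 0.1999] grip 0.0157 j [ 0.31  0.4   0.14  1.32 -0.    0.64] F [ 0.2  0.2 -5.8]
turn total [-0.001 -0.     0.003] rows 1 per [-0.0012 -0.0001  0.0034]
shift before turn [49.8  3.8 -2.8] | after turn [49.9  3.6 -2.8] n 2.0
shaft top z 0.2290814013492558 y -0.012294877004158069 0.005925907430704477 xmin 0.025771506312429675
slope shaft vs CX [-0.00186838 -0.00302645]
foot x -0.004355315108365928 0.03467853645603665 y -0.021604025848078086 0.022456064824438647 0.12818630796386182
```

View pics/w6.png

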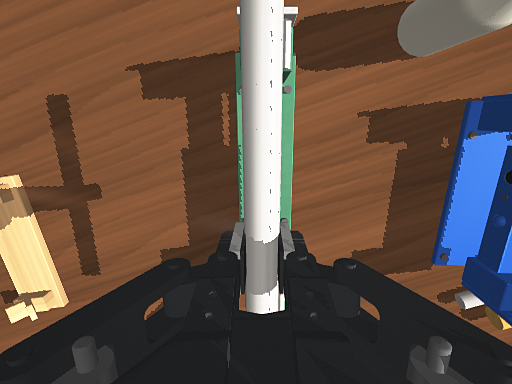

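>>> play_rows:
  plan:
    - [10,3.6,-2.8,0,0,0,1]
    - [20,0,0,0,0,0,1]
    - [20,0,0,0,0,0,1]
    - [20,0,0,0,0,0,1]
    - [10,0,0,0,0,0,1]
    - [0,0,0,0,0,0,1]
    - [0,0,0,0,0,0,1]

```text
clock: 19.45
eef_pos: [0.5435, 0.1753, 0.1209]
tool_rot: [0.117, 0.697, -0.118, 0.697]
ft_force: [1.0, 0.4, -5.1]
grip_width: 0.016
```

```bash
python3 - <<'E'
from h import *
go(AX+CX*.136-CY*.0006+Z*.0947,RW)
E
```

```text
t 19.45 pos [0.5435 0.1753 0.1209] grip 0.016 j [ 0.31  0.45  0.01  1.13 -0.    0.65] F [ 1.   0.4 -5.1]
turn total [-0.002  0.001  0.002] rows 1 per [-0.0017  0.0008  0.0017]
shift before turn [26.2 -0.3 -0.4] | after turn [26.2 -0.3 -0.4] n 1.0
```

>>> play_rows:
  plan:
    - [8,0,0,0,0,0,1]
    - [6,0,0,0,0,0,1]
    - [4,0,0,0,0,0,1]
    - [3,0,0,0,0,0,1]
    - [0,0,0,0,0,0,1]
    - [0,0,0,0,0,0,1]

```text
clock: 19.95
eef_pos: [0.5439, 0.1759, 0.1003]
tool_rot: [0.117, 0.697, -0.118, 0.698]
ft_force: [0.0, 0.4, -5.1]
grip_width: 0.0162
```

```bash
python3 - <<'E'
from h import *
go(AX+CX*.136-CY*.0006+Z*.0947,RW)
E
```

```text
t 19.95 pos [0.5439 0.1759 0.1003] grip 0.0162 j [ 0.31  0.47 -0.02  1.08 -0.    0.65] F [ 0.   0.4 -5.1]
turn total [-0.001  0.002  0.001] rows 1 per [-0.0008  0.0018  0.001 ]
shift before turn [ 5.6 -1.  -0.5] | after turn [ 5.6 -1.  -0.5] n 1.0
```

>>> play_rows:
  plan:
    - [2,-0.8,0,0,0,0,1]
    - [1,0,0,0,0,0,1]
    - [0,0,0,0,0,0,1]
    - [0,0,0,0,0,0,1]

```text
clock: 20.28
eef_pos: [0.5439, 0.175, 0.0976]
tool_rot: [0.117, 0.696, -0.118, 0.698]
ft_force: [-0.7, -0.9, -4.2]
grip_width: 0.0161
```

>>> play_rows:
  plan:
    - [1,0,0,0,0,0,1]
    - [0,0,0,0,0,0,1]
    - [0,0,0,0,0,0,1]

```text
clock: 20.53
eef_pos: [0.544, 0.175, 0.0975]
tool_rot: [0.117, 0.696, -0.118, 0.698]
ft_force: [-3.4, -2.6, 4.7]
grip_width: 0.0163
```

>>> play_rows:
  plan:
    - [1,0,0,0,0,0,1]
    - [0,0,0,0,0,0,1]
    - [0,0,0,0,0,0,1]

```text
clock: 20.78
eef_pos: [0.544, 0.175, 0.0974]
tool_rot: [0.117, 0.696, -0.118, 0.699]
ft_force: [-5.4, -3.2, 9.9]
grip_width: 0.0159
```

```bash
python3 f.py
```

```text
t 20.7833 x 0.1369 y -0.0004 z 0.0974 Fx -4.01 Fy -4.82 Fz 9.9 w 0.0159
```

>>> play_rows:
  plan:
    - [-1.5,0,0,0,0,0,1]
    - [0,0,0,0,0,0,0.8]
    - [0,0,0,0,0,0,0.6]
    - [0,0,0,0,0,0,0.4]
    - [0,0,0,0,0,0,0]
    - [0,0,0,0,0,0,-0.5]
    - [0,0,0,0,0,0,-1]
    - [0,0,0,0,0,0,-1]
    - [0,0,0,0,0,0,-1]

```text
clock: 21.53
eef_pos: [0.5438, 0.1752, 0.0967]
tool_rot: [0.117, 0.697, -0.118, 0.698]
ft_force: [0.3, -0.2, -0.3]
grip_width: 0.0836
```

>>> play_rows:
  plan:
    - [-10,0,0,0,0,0,-1]
    - [-25,0,0,0,0,0,-1]
    - [-35,0,0,0,0,0,-1]
    - [-35,0,0,0,0,0,-1]
    - [-30,0,0,0,0,0,-1]
    - [0,0,0,0,0,0,-1]
    - [0,0,0,0,0,0,-1]

```text
clock: 22.12
eef_pos: [0.545, 0.1758, 0.2353]
tool_rot: [0.118, 0.695, -0.117, 0.7]
ft_force: [-0.4, 0.6, -1.2]
grip_width: 0.0851
```

```bash
python3 f.py; python3 - <<'E'
from h import *
p=camera('wrist');save(p,'w7')
W=np.array([unproj(p,u,v) for v in range(384) for u in range(512) if .06<p['depth'][v,u]<.5])
C=np.c_[(W-AX)@CX,(W-AX)@CY,W[:,2]]
sh=(abs(C[:,1])<.02)&(C[:,2]>.117)&(C[:,2]<.14)&(C[:,0]>.04)&(C[:,0]<.22)
for a in np.arange(.04,.22,.03):
  m=C[sh&(C[:,0]>a)&(C[:,0]<a+.03)]
  if len(m)>20: print(round(a,2),len(m),'top',np.percentile(m[:,2],95).round(4),'y',np.mean([m[:,1].min(),m[:,1].max()]).round(4))
print('x range',C[(abs(C[:,1])<.006)&(C[:,2]>.118)&(C[:,2]<.14),0].min())
# button
b=(C[:,0]>.122)&(C[:,0]<.138)&(C[:,2]>.06)&(C[:,2]<.074)&(C[:,1]<-.0155)&(C[:,1]>-.03)
print('button',b.sum(),C[b,1].min() if b.any() else None)
for n in('side','top'):
  q=camera(n)
  for t in('shaft','head_seat','oil_bottle','tin','cutter_box'):
    for r in pinpoint(t,q)[:1]:
      w=np.array(r['centre']);print(n,t,w.round(3),round(r['confidence'],2),'x',((w-AX)@CX).round(4),'y',((w-AX)@CY).round(4))
save(q,'t7')
E
```

```text
t 22.1167 x 0.1376 y 0.0007 z 0.2353 Fx -0.59 Fy 0.39 Fz -1.2 w 0.0851
0.04 636 top 0.1248 y 0.0005
0.07 582 top 0.1248 y 0.0003
0.1 529 top 0.1248 y 0.0002
0.13 474 top 0.1248 y 0.0006
0.16 440 top 0.1247 y 0.0005
0.19 406 top 0.1249 y 0.0004
x range -0.0040181660935484755
button 20 -0.018336786037726864
side shaft [0.544 0.174 0.117] 0.75 x 0.1367 y -0.0013
side head_seat [0.764 0.385 0.121] 0.97 x 0.2757 y 0.2702
side oil_bottle [0.454 0.397 0.004] 0.61 x -0.0204 y 0.1799
side tin [ 0.476 -0.397 -0.003] 0.61 x 0.2596 y -0.563
side cutter_box [ 0.736  0.003 -0.   ] 0.61 x 0.3743 y -0.1007
top shaft [0.544 0.175 0.118] 0.67 x 0.1373 y 0.0001
top head_seat [0.673 0.131 0.114] 0.7 x 0.2735 y 0.0003
top oil_bottle [ 0.447  0.396 -0.002] 0.71 x -0.0269 y 0.1771
top tin [ 0.47  -0.396  0.007] 0.71 x 0.2541 y -0.5637
top cutter_box [ 0.738 -0.    -0.003] 0.82 x 0.378 y -0.1025
```

View pics/w7.png

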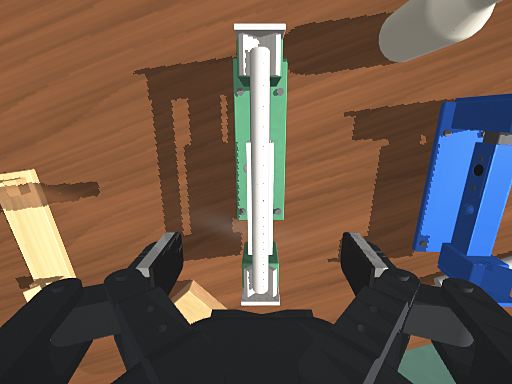

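```bash
python3 -c "
from workcell import *
print(job_done())"
```

```text
the job is handed in; nothing more can be done
None
```

I lengthened the cradle by one hole, and the shaft now lies in both V seats. I handed the job in at about 22 s, and it reported no verdict.

**Drawing the tube:** I squeezed the button flush, and the tube broke out at about 14 N of total pull, which includes the tube's own sliding friction. The contact force on the button itself can't be read. I then drew the tube in small steps to about 51 mm. The catch showed in the wrist picture rather than as a rise in force. The button stood about 4.5 to 5 mm proud in the second hole before I let go.

**Placing the shaft:** I pinched it at its middle and lowered it until the wrist force showed contact, about 15 N. Then I released it and pulled clear.

**Last checks:**

| Check | Result |
|---|---|
| Shaft axis height | about 116 mm |
| Sideways offset | about 0.5 mm |
| Angle to cradle | parallel, no measurable skew |
| Position along the cradle | about x = +12 mm, midway between the end plates |
| Button | still standing out; the last picture shows it 3.3 mm proud, with the tip partly hidden |
| Bottle, tin and carton | each within about 5 mm of the first measurement, which is within the networks' error |

**Where readings disagreed:**
- While gripping the shaft, the gripper read 16 mm for its 18 mm diameter.
- In the last side picture, the best head-seat hit was the blue look-alike. The top picture put the real head seat at 273 mm from the fixed seat, which fits a draw of 51 to 53 mm.

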